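Clip a stroke-stop collar onto a hydraulic ram's rod

TASK

Fit the longer of the two C-shaped stop collars onto the bare rod of the hydraulic ram: with its grip tab up, push it gap first, straight down onto the middle of the rod until it snaps fully on, then slide it along the rod until it butts hard against the stop nut at the cylinder end (past its soft wiper ring), press it home there with a steady 14 N or so for half a second, and let go. Feel your way: keep the push under 35 N on the rod and under 18 N on the nut, and leave the tools and parts lying around where they are.

Things in the scene. Friction and masses are not known exactly. Their poses are not given: they have to be found in the camera images.
- long_collar: The longer C-shaped aluminium stop collar, about 0.19 kg, standing on its two legs with the open gap underneath. 40 mm long (x, the bore's axis), 43 mm wide (y), 80 mm tall (z). Origin: centre of the underside, z up; its two ends are alike. Once snapped on, it slides along the rod with a drag of about 3 to 12 N (more when also pushed down).
- long_collar_tab (a point): Top centre of the long collar's upright grip tab, 80 mm above its underside. The tab is 28 mm long (x), 10 mm thick (y) and 35 mm high: grasp it across its thickness from above.
- long_collar_bore (a point): Centre of the long collar's bore: halfway along it, 24 mm above its underside and 56 mm below the top of its tab. When the collar is fully on, the crown rests on the rod and this point lies on the rod's axis.
- long_collar_mouth (a point): Middle of the gap's opening, level with the underside. The channel is 25 mm wide, flared to about 33 mm at the mouth. 16 mm above the mouth two sprung rollers, 10 mm thick, narrow it to 16 mm: pushing them past the rod takes about 10 to 22 N, then the collar snaps on.
- short_collar: The shorter C-shaped collar, not wanted: same section and height as the long one, but 22 mm long (x) with a tab 20 mm long. Origin: centre of the underside, z up.
- ram: Hydraulic ram, fixed lying level in timber cradles. Origin: on the bench under the middle of the bare rod; x runs along the rod from gland to foot, z up. Foot: 44 mm in diameter, x from 65 to 85 mm. Cylinder: 56 mm in diameter, behind the gland to x = -250 mm, with a hose fitting up to 110 mm above the bench at x = -225 mm.
- rod_mid (a point): Point on the rod's axis halfway along the bare rod, 70 mm above the bench; axes as the ram's. The rod is polished steel, 22 mm in diameter, bare from the foot, 65 mm one way, to the stop nut, 47 to 65 mm the other way.
- gland_mouth (a point): The same point as the gland's origin. How far the nut stands out from here is not measured: feel for it. In its face is a black wiper ring, 36 mm in diameter, standing out 3 mm and giving way to about 2 N; a collar that is home has pushed it flush and stands on the rigid nut, its bore centre 20 mm from the nut's face.
- gland: Gland at the cylinder end of the rod, 48 mm in diameter, fixed to the ram, and what it carries: a dark steel stop nut, 52 mm in diameter, screwed out 0 to 18 mm towards the rod's foot, differently each time, and fixed there. Origin: on the rod's axis, 65 mm from rod_mid, where the nut's face lies when screwed right in; axes as the ram's.
- bearing_race: Bystander: closed steel ring lying flat, 48 mm in diameter, 18 mm high; origin under its centre.
- socket: Bystander: standing steel socket, 26 mm in diameter, 38 mm high; origin under its centre.
- hammer: Bystander: hammer lying flat on the bench beyond the collars, to the robot's right.
- wrench: Bystander: wrench lying flat on the bench, to the robot's right.
- dolly: Bystander: steel dolly block 85 x 55 x 32 mm, to the robot's right; origin under its centre.
There are look-alikes about, which are no part of the job. Leave any turquoise or yellow look-alike of the long_collar alone.

How it is judged:
By the outcome, as a careful person would: the job done as asked, in the order asked, and still so for the second after the job is handed in, with the robot touching nothing.
It also fails if it takes over 70 s, if anything falls off the work surface, if the arm or the gripper's body presses on something with over 40 N, if the wrist force passes 120 N, or if a joint passes its speed limit or range.

ROBOT

A 7-joint arm with a two-finger parallel gripper is mounted at the origin on the work surface. World frame = base frame: x ahead of the robot, y to its left, z up, the work surface at z = 0. Lengths are in mm, angles in rad, forces in N, time in s.
With the tool pointing down it reaches from about 400 to 875 mm from the base axis. Payload 4.4 kg.
Tool frame: the origin (TCP) lies on the centre line of the jaws, within the pads' length; the fingertips stand 25 mm ahead of it and the grasp point (between the pads) lies 6 mm ahead of it; z points along the fingers, x is the direction in which the jaws open and shut, and the axes are right-handed (so a half turn about z gives the same grasp; the last joint's range is limited). The gripper opens to 85 mm and grips with 20 to 120 N. Pads are 22 mm wide; open, the fingers measure 114 mm over their backs; the gripper's body (76 mm by 85 mm) begins 54 mm behind the grasp point. The pads swing forward as they close: fully open they stand 13 mm farther back than shut.
Start: joints at [-1.181, 0.628, 0.038, 1.517, -0.027, 0.996, -0.02], TCP at [286.098, 583.666, 256.313] pointing down, gripper open.
Joint ranges: [-3.06, 3.06], [-0.37, 2.12], [-1.25, 1.32], [0.18, 2.47], [-1.1, 4.24], [0.23, 1.98], [-2.94, 2.94]. Speed limits (rad/s): [2.57, 2.57, 3.14, 3.14, 3.14, 3.14, 3.14].

INTERFACE

Orientations are given as [roll, pitch, yaw] about the fixed x, y, z axes, in that order (R = Rz(yaw) Ry(pitch) Rx(roll)).
In Python, from cell import ctrl, cams gives the robot as it stands. The module is installed in compiled form; this text tells all that it offers.
- The arm moves only by the tool step_arm, never from a script. Its arguments are lists of equal length, an entry for each row: "linear": the shift along the tool's x, y, z in mm, a list of three; "yaw": the turn about the tool's z in rad; "gripper": the opening, from -1 (shut) to 1 (fully open). A call has 1 to 8 rows; each row is the pose to reach, as a shift and turn from the pose commanded when the call began, along the tool's axes at that moment; what a row does not reach only later rows make up. A row lasts 1/12 s, in which the tool goes at most 41.7 mm and 7.16 degrees, less where a joint would pass 70% of its speed; a pose out of reach is approached as far as the arm can. A call with a gripper value outside its range is refused whole. The fingers move at their own pace and stop on an object; the grip force is fixed at half the most. Time passes only in rows, so rows that repeat a pose let the fingers close. It gives the time, the measured TCP pose, the force and the opening at its end, in the units of the state.
- ctrl.read_state(): the state, without advancing time (a new reading comes with each control period).
- cams.get_image(name): name is "side" or "top"; returns a dict with "frame" (420x560x3 uint8, red, green, blue), "depth" (420x560 float32, mm along the optical axis (not along the pixel's ray), 0 where there is no reading), "intrinsics" (3x3 intrinsics, pixels), "cam_to_world" (4x4, takes a point from camera to world coordinates). Camera axes: x right, y down, z forward; pixel columns grow to the right and rows downward; lengths in mm; the calibration is good to about 2 mm. A picture is of the moment at which its call begins.
- ctrl.finish_job(): hands the job in, once; it reports no verdict.
Trained networks look in the newest picture that a camera, given by its name, has taken for a name from the list of things; names that differ only in an ending like _2 or _b are one class to them, and where a whole thing is asked for, a point or a joint stands for the part that bears it (a point fixed in the world has none). Each returns a list of dicts, best first, with "conf" (0 to 1); they miss things now and then, are a little off and sometimes report something else, mostly with a low value. They report only what shows in the picture. A call takes as long as a camera call. They do not tell look-alikes from the thing itself.
- cams.regions_of(camera, name): "pixels" (420x560 bool, what is visible of it) and "pixel" ([column, row] in pixels, amid what is visible of it).
The state is a dict: "clock": time; "qpos": joint angles; "qd": joint speeds; "tau": joint torques, N m; "eef_pos": TCP position; "tool_rot": TCP orientation; "force": force on the tool from outside, world axes, zero at the start; "torque": the same for the moment, N m; "width": finger opening in mm.
Only numpy, scipy, OpenCV 4.12 (cv2) and the standard library are available. Lean on these libraries where they do the work, as an engineer would, in place of code of your own. Each camera call takes 0.05 s, during which the arm holds its last target.

## Working session

There is one attempt and no reset: what is moved stays moved. The work goes in short steps, Python scripts to look and compute and a tool call to move; the robot and the scene stay as the last step left them, time stands still between calls to the robot, and variables do not carry over. Pictures are saved under pics/ and viewed, and the job is handed in when it is done.

Besides the shell and the picture viewer there is one more tool, called after "Call:" as name([rows], argument=value, ...), one row to a line, values as JSON. step_arm: Moves the arm, as the interface text tells. Its arguments: {"type":"object","properties":{"linear":{"type":"array"},"yaw":{"type":"array"},"gripper":{"type":"array"}},"required":["linear","yaw","gripper"]}

```bash
mkdir -p pics
cat > h.py <<'E'
import numpy as np,cv2
from cell import ctrl,cams
def grab(n):
    return cams.get_image(n)
def world(im,u,v,d=None):
    K=im["intrinsics"];d=im["depth"][v,u] if d is None else d
    p=np.array([(u-K[0,2])/K[0,0]*d,(v-K[1,2])/K[1,1]*d,d,1.0]);return (im["cam_to_world"]@p)[:3]
def cloud(im):
    K=im["intrinsics"];D=im["depth"];v,u=np.mgrid[:420,:560]
    P=np.stack([(u-K[0,2])/K[0,0]*D,(v-K[1,2])/K[1,1]*D,D],-1)
    T=im["cam_to_world"];return P@T[:3,:3].T+T[:3,3]
def save(im,n,crop=None,s=1):
    f=im["frame"][:,:,::-1]
    if crop: a,b,c,d=crop;f=f[b:d,a:c]
    cv2.imwrite("pics/"+n,cv2.resize(f,None,fx=s,fy=s,interpolation=cv2.INTER_CUBIC))
E
python3 - <<'E'
from h import *
for c in ["side","top"]:
    im=grab(c);save(im,c+"0.png",s=1.4);C=cloud(im)
    print(c,im["cam_to_world"][:3,3].round(),(im["depth"]>0).mean())
    for n in ["long_collar","short_collar","ram","gland","rod_mid"]:
        for r in cams.regions_of(c,n):
            m=r["pixels"]&(im["depth"]>0);print(n,round(r["conf"],2),r["pixel"],m.sum(),np.percentile(C[m],[2,50,98],axis=0).round().tolist() if m.sum() else "")
s=ctrl.read_state();print(s)
E
```

```text
side [  66. -681.  660.] 0.9959353741496598
long_collar 0.97 [235.4, 249.5] 676 [[415.0, -141.0, -0.0], [434.0, -127.0, 39.0], [482.0, -78.0, 81.0]]
long_collar 0.58 [172.9, 240.9] 620 [[337.0, -38.0, 3.0], [355.0, -27.0, 39.0], [378.0, 4.0, 81.0]]
short_collar 0.67 [180.5, 186.0] 412 [[452.0, 134.0, 1.0], [470.0, 146.0, 36.0], [497.0, 163.0, 80.0]]
gland 0.65 [231.4, 140.6] 386 [[610.0, 147.0, 0.0], [625.0, 162.0, 80.0], [677.0, 220.0, 99.0]]
rod_mid 0.98 [214.8, 147.7] 3256 [[575.0, 22.0, 2.0], [616.0, 212.0, 68.0], [671.0, 340.0, 99.0]]
top [ 446. -101. 1079.] 0.9956590136054422
long_collar 0.62 [250.9, 293.5] 383 [[336.0, -38.0, 6.0], [361.0, -19.0, 41.0], [380.0, 3.0, 81.0]]
long_collar 0.56 [295.8, 258.4] 327 [[418.0, -139.0, 32.0], [438.0, -119.0, 42.0], [458.0, -99.0, 81.0]]
long_collar 0.55 [251.8, 253.8] 313 [[424.0, -48.0, 32.0], [444.0, -30.0, 42.0], [464.0, -9.0, 81.0]]
short_collar 0.76 [176.8, 236.1] 237 [[452.0, 133.0, 5.0], [469.0, 145.0, 41.0], [493.0, 162.0, 81.0]]
short_collar 0.59 [159.9, 167.1] 432 [[608.0, 154.0, 0.0], [629.0, 169.0, 88.0], [657.0, 191.0, 99.0]
[... 554 characters left out ...]
 -426.0, 30.0], [519.0, -394.0, 35.0]]
{'clock': 0.6, 'qpos': array([-1.1808061 ,  0.62839162,  0.03851916,  1.51742163, -0.02699944,
        0.99629015, -0.01999489]), 'qd': array([ 0.00107788, -0.00046318,  0.000799  , -0.00030245,  0.0003822 ,
       -0.00264678,  0.0001068 ]), 'tau': array([-5.44327831e-04, -5.62983513e+01,  1.22521732e+00, -1.93697190e+01,
        1.10173185e-02,  1.91953855e-03,  5.22893771e-06]), 'eef_pos': array([286.10128966, 583.65562329, 256.31226923]), 'tool_rot': array([-3.14156783e+00, -7.53653830e-06,  1.11497052e+00]), 'force': array([ 1.61635805,  0.20287173, -1.0662119 ]), 'torque': array([ 0.01777416,  0.01341621, -0.02652091]), 'width': 85.52426461411233}
```

View pics/side0.png

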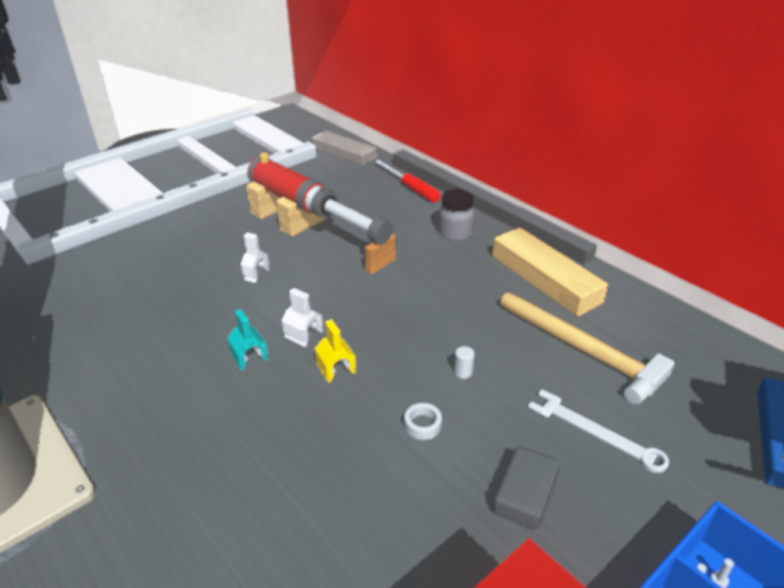

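View pics/top0.png

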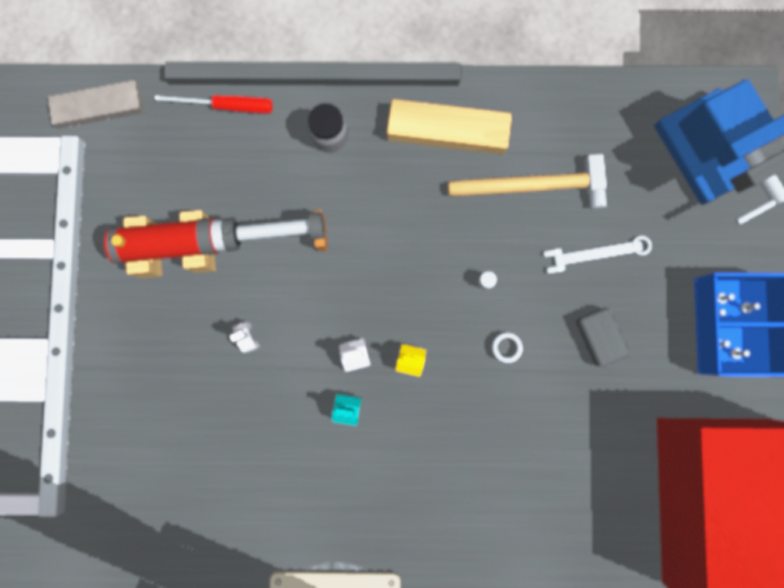

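Run:
```python
from h import *
im=grab("top");C=cloud(im)
a=cv2.resize(im["frame"][225:315,150:310,::-1],None,fx=5,fy=5,interpolation=cv2.INTER_CUBIC);cv2.imwrite("pics/topcrop.png",a)
s=grab("side");save(s,"sidecrop.png",(150,160,270,280),5)
def box(C,x,y,z):
    return C[(C[...,0]>x[0])&(C[...,0]<x[1])&(C[...,1]>y[0])&(C[...,1]<y[1])&(C[...,2]>z[0])&(C[...,2]<z[1])]
for nm,CC in (("top",C),("side",cloud(s))):
  for z in((74,90),(28,48)):
    P=box(CC,(405,485),(-75,10),z)
    if len(P)>8:
      r=cv2.minAreaRect(P[:,:2].astype(np.float32));print(nm,z,len(P),r,P.mean(0),np.percentile(P[:,2],90))
  # rod: x 590..650,y 60..130
  P=box(CC,(590,660),(55,140),(72,90))
  # top ridge per y-slice
  print(len(P))
  for y in range(15,200,8):
    Q=box(CC,(580,680),(y,y+8),(50,110))
    if len(Q)>3:
      q=Q[:,2].max();b,c=np.percentile(Q[:,0],[2,98]);print(y+4,len(Q),round(q,1),b.round(1),c.round(1),((b+c)/2).round(1))
print(np.array(im["cam_to_world"]).round(3),im["intrinsics"])
```

```text
top (74, 90) 62 ((445.10784912109375, -28.75693130493164), (9.33870792388916, 27.771665573120117), 14.524063110351562) [445.15382189 -29.00093384  79.22349195] 81.03575889652645
top (28, 48) 280 ((445.1177062988281, -28.669692993164062), (42.90170669555664, 40.234031677246094), 14.395003318786621) [444.93734176 -29.30008608  39.58615991] 45.1746620408765
358
19 46 92.5 624.1 663.2 643.7
27 85 94.9 619.9 666.9 643.4
35 74 94.7 623.4 665.4 644.4
43 34 91.3 635.6 663.9 649.8
51 36 81.2 634.4 656.1 645.3
59 38 81.3 634.0 653.2 643.6
67 36 83.0 633.2 653.4 643.3
75 37 82.9 632.3 653.5 642.9
83 37 81.7 631.9 651.1 641.5
91 35 82.5 631.1 651.5 641.3
99 40 85.5 629.0 649.4 639.2
107 35 83.1 629.1 648.8 638.9
115 35 81.7 628.7 649.1 638.9
123 39 82.0 626.9 645.9 636.4
131 37 83.3 626.9 646.4 636.6
139 36 82.1 625.0 646.8 635.9
147 36 82.1 624.6 644.1 634.4
155 105 98.3 609.1 650.0 629.5
163 95 101.0 608.7 657.0 632.9
171 83 102.4 607.7 656.0 631.8
179 80 96.5 608.5 653.7 631.1
187 97 98.6 603.8 650.5 627.2
195 107 102.1 602.0 656.2 629.1
203 94 100.0 600.4 655.8 628.1
side (74, 90) 65 ((446.6
[... 718 characters left out ...]

123 21 82.5 628.6 644.5 636.6
131 26 82.0 627.0 642.9 634.9
139 21 81.5 626.4 642.7 634.5
147 21 81.8 622.2 641.5 631.9
155 115 95.1 611.9 653.0 632.5
163 104 100.8 609.9 660.3 635.1
171 48 103.6 610.2 638.6 624.4
179 33 95.5 610.1 640.7 625.4
187 70 97.6 605.9 641.8 623.9
195 85 100.4 603.3 650.6 627.0
203 51 100.6 601.1 640.3 620.7
[[ 7.000000e-03 -9.950000e-01  9.900000e-02  4.458950e+02]
 [-1.000000e+00 -6.000000e-03  9.000000e-03 -1.013120e+02]
 [-8.000000e-03 -9.900000e-02 -9.950000e-01  1.078995e+03]
 [ 0.000000e+00  0.000000e+00  0.000000e+00  1.000000e+00]] [[464.06775069   0.         281.41008737]
 [  0.         464.06775069 207.20188168]
 [  0.           0.           1.        ]]
```

View pics/topcrop.png

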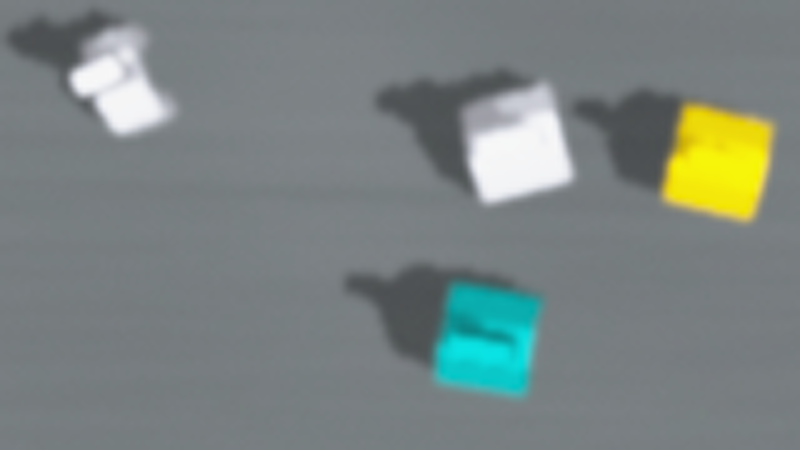

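View pics/sidecrop.png

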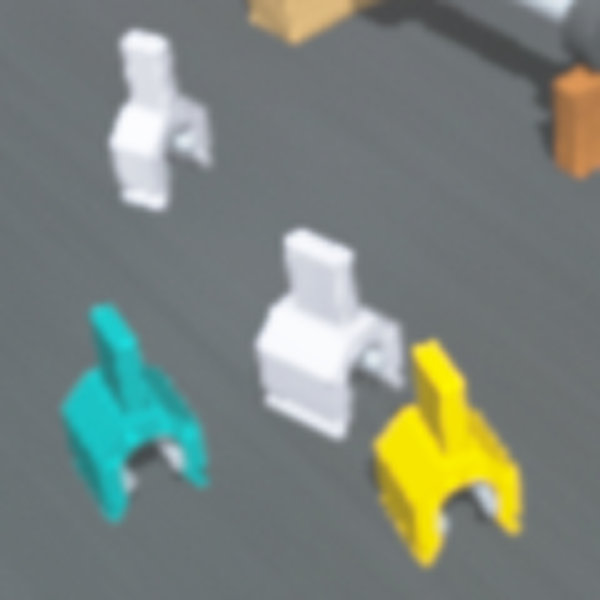

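Run:
```python
from h import *
from scipy.optimize import least_squares
for n in("top","side"):
    im=grab(n);C=cloud(im).reshape(-1,3)
    m=(C[:,0]>600)&(C[:,0]<670)&(C[:,1]>60)&(C[:,1]<140)&(C[:,2]>64)&(C[:,2]<90);P=C[m]
    def f(p):
        d=np.array([p[1],1,p[2]]);d/=np.linalg.norm(d);q=P-np.array([p[0],100,p[3]])
        return np.linalg.norm(q-np.outer(q@d,d),axis=1)-11
    r=least_squares(f,[639,-.113,0,70],loss="soft_l1");p=r.x
    print(n,len(P),p.round(3),np.degrees(np.arctan(-p[1])).round(2),np.std(f(p)).round(2))
    d=np.array([p[1],1,0]);d/=np.linalg.norm(d)
    q=C-np.array([p[0],100,p[3]]);s=q@d;rad=np.linalg.norm(q-np.outer(s,d),axis=1)
    for lo,hi,nm in((20,28,"nut/foot"),):
        k=(rad>lo)&(rad<hi)&(C[:,2]>75)&(abs(s)<130);h,e=np.histogram(s[k],np.arange(-100,110,3));print([(int(a),int(b)) for a,b in zip(e,h) if b])
    k=(rad>13)&(rad<25)&(C[:,2]>60)&(s>30)&(s<75);print("face s",np.sort(s[k])[:40].round(0))
    k=(rad<20)&(C[:,2]>55)&(s<-60)&(s>-100);print("footend",np.sort(s[k])[:30].round(0))
    save(im,n+"ram.png",(110,130,240,200) if n=="top" else (170,100,300,200),5)
```

```text
top 364 [ 6.40506e+02 -1.15000e-01  2.00000e-03  6.86690e+01] 6.57 1.52
[(-82, 6), (-79, 19), (-76, 24), (-73, 23), (-70, 22), (-67, 26), (-64, 22), (-61, 12), (53, 1), (56, 26), (59, 28), (62, 22), (65, 27), (68, 23), (71, 27), (74, 23), (77, 28), (80, 25), (83, 28), (86, 29), (89, 36), (92, 12), (95, 10), (98, 11), (101, 9), (104, 5)]
face s [31. 37. 39. 40. 43. 47. 52. 54. 54. 54. 54. 54. 54. 54. 54. 55. 55. 55.
 55. 55. 55. 55. 55. 55. 55. 55. 55. 55. 56. 56. 56. 56. 56. 56. 56. 57.
 57. 57. 57. 57.]
footend [-80. -80. -80. -79. -79. -79. -79. -79. -79. -79. -79. -79. -79. -79.
 -79. -79. -79. -79. -79. -79. -79. -79. -79. -77. -77. -76. -76. -75.
 -75. -73.]
side 229 [ 6.43229e+02 -9.70000e-02 -7.00000e-03  6.99410e+01] 5.53 1.25
[(-79, 10), (-76, 15), (-73, 9), (-70, 14), (-67, 10), (-64, 14), (-61, 7), (-58, 2), (53, 1), (56, 15), (59, 30), (62, 15), (65, 12), (68, 10), (71, 12), (74, 7), (77, 6), (80, 13), (83, 9), (86, 18), (89, 13), (92, 20), (95, 13), (98, 2), (101, 4), (104, 5)]
face s [37. 45. 46. 52. 53. 54. 54. 55. 55. 55. 55. 56. 56. 56. 56. 56. 56. 57.
 57. 57. 57. 57. 57. 57. 57. 57. 57. 57. 57. 57. 57. 57. 57. 58. 58. 58.
 58. 58. 58. 58.]
footend [-80. -79. -79. -79. -79. -78. -78. -78. -78. -78. -78. -78. -78. -78.
 -78. -78. -78. -78. -78. -78. -78. -78. -78. -78. -78. -78. -78. -78.
 -78. -78.]
```

View pics/topram.png

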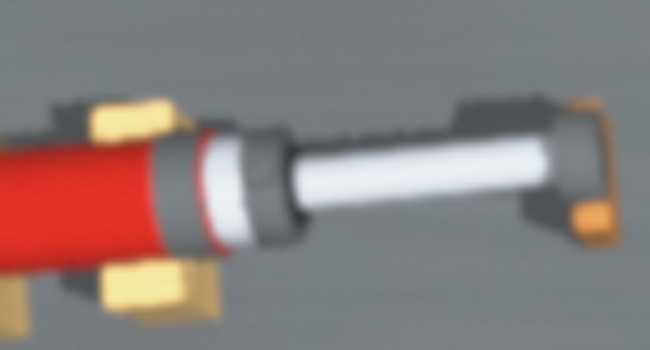

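Call:
step_arm([
  [-480,413,60],
  [-480,413,60],
  [-480,413,60],
  [-480,413,60],
  [-480,413,60],
  [-480,413,60],
  [-480,413,60],
  [-480,413,60],
], yaw=[0.864,0.864,0.864,0.864,0.864,0.864,0.864,0.864], gripper=[0.06,0.06,0.06,0.06,0.06,0.06,0.06,0.06])

```text
clock: 1.47
eef_pos: [369.9, 260.8, 225.0]
tool_rot: [-3.141, -0.001, 0.247]
force: [1.2, 0.7, 0.4]
width: 44.9
```

Call:
step_arm([
  [1,299,29],
  [1,299,29],
  [1,299,29],
  [1,299,29],
  [1,299,29],
  [1,299,29],
  [1,299,29],
  [1,299,29],
], yaw=[0,0,0,0,0,0,0,0], gripper=[0.06,0.06,0.06,0.06,0.06,0.06,0.06,0.06])

```text
clock: 2.13
eef_pos: [446.5, -34.5, 196.0]
tool_rot: [3.137, -0.002, 0.241]
force: [-0.2, -0.4, 0.5]
width: 45.6
```

Call:
step_arm([
  [0,0,0],
  [0,0,0],
], yaw=[0,0], gripper=[0.06,0.06])

```text
clock: 2.3
eef_pos: [444.9, -27.0, 195.9]
tool_rot: [-3.141, 0.0, 0.249]
force: [0.2, 0.8, 0.6]
width: 45.0
```

Run:
```python
from h import *
s=ctrl.read_state();print(s["eef_pos"],s["tool_rot"],s["force"],s["clock"])
y=s["tool_rot"][2];d=np.array([445.4,-28.5])-s["eef_pos"][:2]
print(d@[np.cos(y),np.sin(y)],d@[np.sin(y),-np.cos(y)])
im=grab("side");save(im,"hov.png",(150,120,310,280),4)
```

```text
[444.89398534 -27.04996557 195.86961828] [-3.14110892e+00  7.38009322e-05  2.49163313e-01] [0.19919468 0.81885616 0.64710773] 2.3
0.1328198364999193 1.5300358085020487
```

View pics/hov.png

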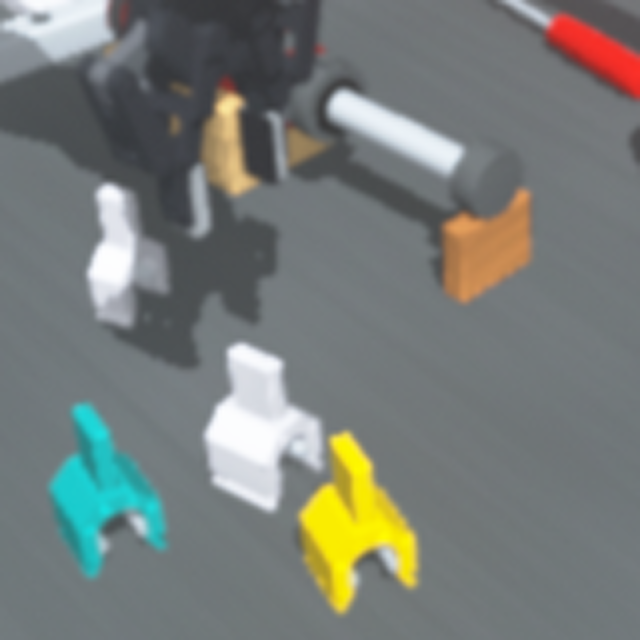

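Gripper open above the white long collar (crop px 255,420); path straight down is clear.

Call:
step_arm([
  [0,1.5,40],
  [0,1.5,75],
  [0,1.5,105],
  [0,1.5,121],
  [0,1.5,121],
  [0,1.5,121],
], yaw=[0,0,0,0,0,0], gripper=[0.06,0.06,0.06,0.06,0.06,0.06])

```text
clock: 2.85
eef_pos: [444.8, -26.6, 74.6]
tool_rot: [-3.14, 0.002, 0.254]
force: [0.5, -0.6, 0.9]
width: 45.2
```

Call:
step_arm([
  [0,0,0],
  [0,0,0],
  [0,0,0],
  [0,0,0],
  [0,0,0],
  [0,0,0],
], yaw=[0,0,0,0,0,0], gripper=[-1,-1,-1,-1,-1,-1])

```text
clock: 3.35
eef_pos: [446.3, -28.1, 75.9]
tool_rot: [3.141, -0.002, 0.251]
force: [1.7, 1.4, 8.0]
width: 9.5
```

Run:
```python
from h import *
s=ctrl.read_state();print(s["eef_pos"],s["tool_rot"],s["force"],s["width"],s["clock"])
im=grab("side");save(im,"gr.png",(150,120,310,280),4)
```

```text
[446.28505846 -28.0595176   75.86169547] [ 3.14131384e+00 -2.49489754e-03  2.51140573e-01] [1.70789108 1.42160834 8.04941691] 9.45954284501734 3.35
```

View pics/gr.png

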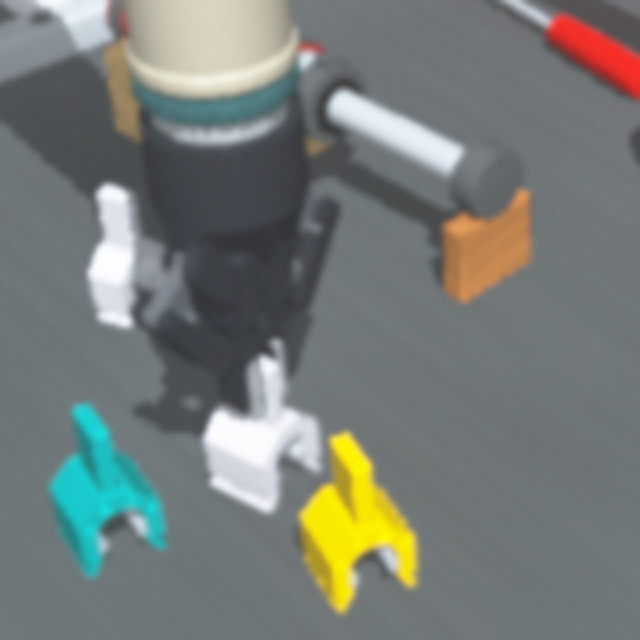

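Call:
step_arm([
  [0,0,-30],
  [0,0,-70],
  [0,0,-105],
  [0,0,-115],
  [0,0,-115],
  [0,0,-115],
], yaw=[0,0,0,0,0,0], gripper=[-1,-1,-1,-1,-1,-1])

```text
clock: 3.9
eef_pos: [445.1, -28.1, 190.1]
tool_rot: [-3.141, -0.001, 0.251]
force: [-1.0, -0.4, -2.7]
width: 8.9
```

Run:
```python
from h import *
s=ctrl.read_state();print(s["eef_pos"],s["tool_rot"],s["force"],s["width"],s["clock"])
im=grab("side");save(im,"lift.png",(150,100,310,260),4)
y=s["tool_rot"][2];d=np.array([639.7,106])-s["eef_pos"][:2]
print(d@[np.cos(y),np.sin(y)],d@[np.sin(y),-np.cos(y)])
```

```text
[445.14437831 -28.10132335 190.1026485 ] [-3.14149172e+00 -9.10464586e-04  2.51284640e-01] [-1.02880255 -0.39690874 -2.66927618] 8.878543236700805 3.9
221.78945568645784 -81.51375468781615
```

View pics/lift.png

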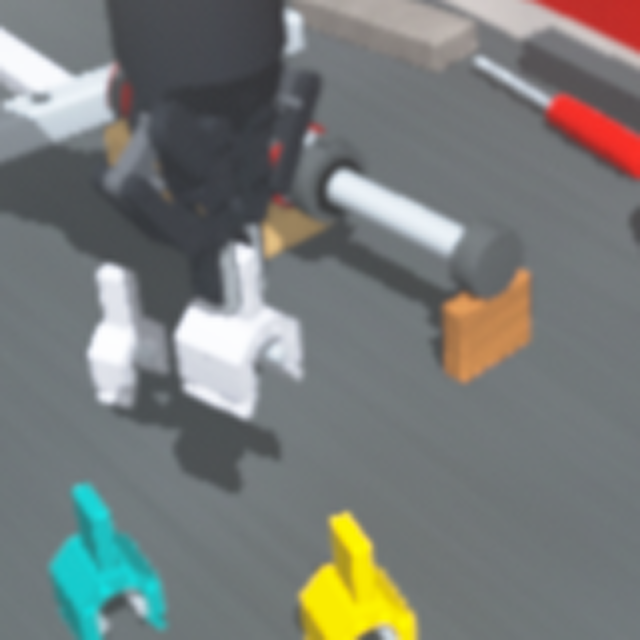

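Collar held (crop 240,330), lifted. Move above the rod's middle.

Call:
step_arm([
  [30,-11,0],
  [70,-26,0],
  [110,-40,0],
  [148,-54,0],
  [185,-68,0],
  [212,-78,0],
  [221.5,-81.5,0],
  [221.5,-81.5,0],
], yaw=[0.02,0.05,0.08,0.11,0.137,0.137,0.137,0.137], gripper=[-1,-1,-1,-1,-1,-1,-1,-1])

```text
clock: 4.62
eef_pos: [640.4, 108.4, 186.3]
tool_rot: [-3.141, 0.003, 0.117]
force: [-0.1, -0.0, -2.3]
width: 9.0
```

Call:
step_arm([
  [0,0,0],
  [0,0,0],
], yaw=[0,0], gripper=[-1,-1])

```text
clock: 4.78
eef_pos: [637.8, 104.1, 187.9]
tool_rot: [3.141, 0.005, 0.113]
force: [-0.2, 0.3, -2.3]
width: 8.8
```

Run:
```python
from h import *
s=ctrl.read_state();print(s["eef_pos"],s["tool_rot"],s["force"],s["width"],s["clock"])
im=grab("side");save(im,"ab.png",(160,70,320,230),4)
t=grab("top");save(t,"abt.png",(110,120,270,220),4)
for n,im in(("side",im),("top",t)):
    C=cloud(im)
    for r in cams.regions_of(n,"long_collar"):
        m=r["pixels"]&(im["depth"]>0);print(n,r["conf"],r["pixel"],np.percentile(C[m],[3,50,97],axis=0).round().tolist())
```

```text
[637.78728981 104.1430457  187.94210898] [3.14063184 0.00451549 0.11252456] [-0.19374539  0.34299401 -2.28557133] 8.762397697228803 4.7833
side 0.84 [235.3, 250.6] [[416.0, -141.0, 3.0], [433.0, -127.0, 39.0], [456.0, -97.0, 80.0]]
side 0.76 [244.9, 125.6] [[615.0, 82.0, 115.0], [627.0, 93.0, 143.0], [655.0, 118.0, 184.0]]
side 0.68 [174.3, 241.5] [[337.0, -38.0, -0.0], [355.0, -26.0, 38.0], [380.0, 5.0, 80.0]]
top 0.66 [194.1, 163.4] [[614.0, 81.0, 120.0], [628.0, 88.0, 150.0], [657.0, 100.0, 188.0]]
top 0.59 [250.1, 291.6] [[338.0, -37.0, 15.0], [361.0, -19.0, 41.0], [379.0, 2.0, 81.0]]
```

View pics/ab.png

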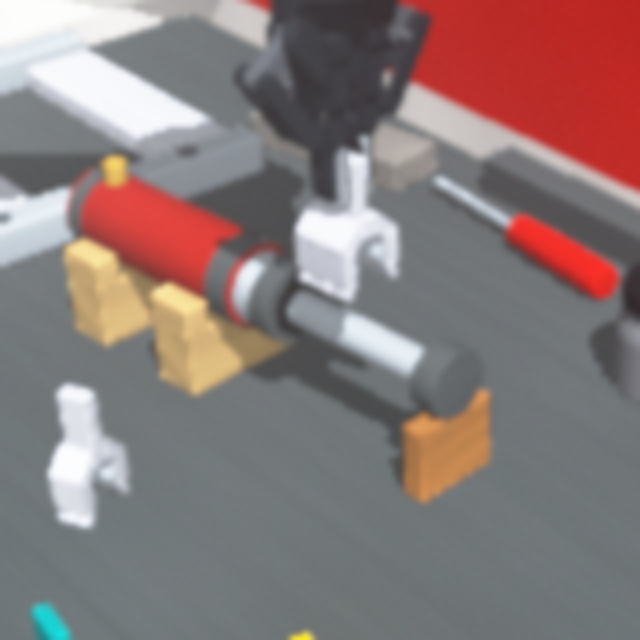

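View pics/abt.png

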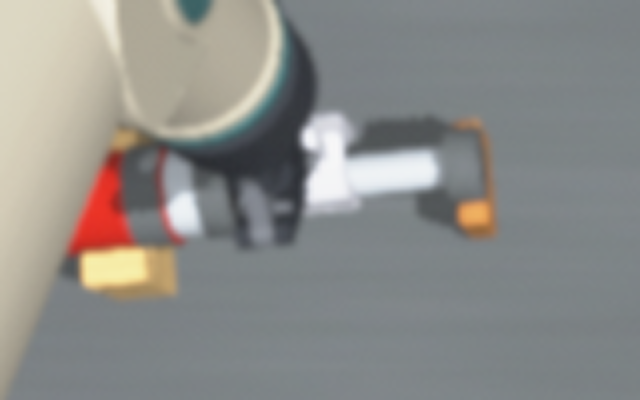

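Call:
step_arm([
  [0,0,0],
  [0,0,0],
  [0,0,0],
], yaw=[0,0,0], gripper=[-1,-1,-1])

```text
clock: 5.23
eef_pos: [639.6, 105.5, 190.1]
tool_rot: [-3.141, -0.0, 0.114]
force: [0.2, 0.2, -1.5]
width: 8.9
```

Run:
```python
from h import *
s=ctrl.read_state();print(s["eef_pos"],s["tool_rot"],s["force"],s["width"],s["clock"])
for n in("top","side"):
    im=grab(n);C=cloud(im).reshape(-1,3)
    # coords along tool frame about eef
    q=C-s["eef_pos"];a=s["tool_rot"][2];u=q[:,0]*np.cos(a)+q[:,1]*np.sin(a);v=-q[:,0]*np.sin(a)+q[:,1]*np.cos(a)
    for z0,z1 in((112,125),(125,145),(145,153),(160,190)):
        m=(C[:,2]>z0)&(C[:,2]<z1)&(abs(u)<35)&(v>-30)&(v<-6)
        if m.sum()>4: print(n,z0,m.sum(),"u",np.percentile(u[m],[1,50,99]).round(1),"v",np.percentile(v[m],[1,50,99]).round(1))
    m=(C[:,2]>60)&(C[:,2]<90)&(abs(u)<30)
    for v0 in range(-55,60,8):
        k=m&(v>v0)&(v<v0+8)
        if k.sum()>5: print(" rod",v0+4,k.sum(),np.percentile(u[k],[2,98]).round(1),C[k,2].max().round(1))
```

```text
[639.57127214 105.53705281 190.10559546] [-3.14141125e+00 -2.92928560e-04  1.13798239e-01] [ 0.18148087  0.20599037 -1.48133025] 8.90207939303914 5.2333
top 112 14 u [-24.3 -23.   15.7] v [-21.1 -19.5  -7.8]
top 125 32 u [-24.6 -20.   18. ] v [-21.3 -19.   -6.5]
top 145 62 u [-24.4 -16.4  18.5] v [-21.2 -15.1  -6.5]
top 160 38 u [-20.8  -7.4   6.9] v [-20.4 -12.7  -7.4]
 rod -51 38 [-10.7   9.1] 84.9
 rod -43 37 [-10.9   9.6] 81.6
 rod -35 35 [-9.6 10.1] 83.0
 rod -27 36 [-10.4   8.3] 82.7
 rod -19 36 [-10.    8.9] 85.6
 rod -11 18 [-5.8 11. ] 82.1
 rod 53 27 [-24.1  -5. ] 89.8
 rod 61 23 [-24.5 -14.6] 89.9
side 112 40 u [-21.7 -14.6  20.6] v [-20.8 -16.   -6.4]
side 125 102 u [-23.3 -10.1  19.5] v [-21.3 -16.7  -6.1]
side 145 44 u [-20.6 -10.7  19.5] v [-20.9 -18.2  -7.6]
side 160 103 u [-18.2  -4.6  13.3] v [-15.4 -10.3  -6.3]
 rod -51 21 [-9.1  7.7] 81.1
 rod -43 26 [-9.4  6.2] 82.5
 rod -35 25 [-8.6  8.7] 81.2
 rod -27 24 [-9.5  5.3] 82.1
 rod -19 22 [-10.2   3.6] 81.2
 rod -11 23 [-9.2  6.7] 81.6
 rod -3 24 [-9.   5.1] 81.9
 rod 5 22 [-9.2  7.7] 82.1
 rod 13 23 [-8.9  4.6] 82.7
 rod 21 24 [-9.4  6.1] 82.2
 rod 29 20 [-9.   5.5] 81.9
 rod 37 23 [-9.5  3.2] 82.1
 rod 45 21 [-9.5 11.4] 80.6
 rod 53 109 [-22.4  27.9] 89.9
 rod 61 34 [-24.3 -12.4] 88.9
```

Call:
step_arm([
  [2,0,15],
  [2,0,30],
  [2,0,40],
  [2,0,44],
  [2,0,44],
], yaw=[0,0,0,0,0], gripper=[-1,-1,-1,-1,-1])

```text
clock: 5.75
eef_pos: [640.8, 105.8, 144.7]
tool_rot: [3.141, 0.002, 0.114]
force: [-0.0, -0.4, -2.1]
width: 9.1
```

Call:
step_arm([
  [0,0,1],
  [0,0,2],
  [0,0,3],
], yaw=[0,0,0], gripper=[-1,-1,-1])

```text
clock: 6.0
eef_pos: [642.1, 105.9, 143.6]
tool_rot: [-3.142, -0.001, 0.114]
force: [0.2, -0.1, -0.9]
width: 9.1
```

Call:
step_arm([
  [0,0,1],
  [0,0,2],
  [0,0,2],
], yaw=[0,0,0], gripper=[-1,-1,-1])

```text
clock: 6.25
eef_pos: [641.6, 105.9, 140.8]
tool_rot: [-3.142, 0.0, 0.114]
force: [-0.8, -0.4, -0.9]
width: 9.2
```

Call:
step_arm([
  [0,0,1],
  [0,0,2],
  [0,0,2],
], yaw=[0,0,0], gripper=[-1,-1,-1])

```text
clock: 6.5
eef_pos: [642.3, 106.0, 139.1]
tool_rot: [-3.142, -0.002, 0.114]
force: [1.8, 0.7, -1.0]
width: 8.6
```

Call:
step_arm([
  [0,0,1],
  [0,0,2],
  [0,0,2],
], yaw=[0,0,0], gripper=[-1,-1,-1])

```text
clock: 6.75
eef_pos: [642.4, 105.9, 137.5]
tool_rot: [-3.141, -0.002, 0.114]
force: [1.4, 0.2, 2.9]
width: 8.7
```

Roller contact beginning where expected (~139).

Call:
step_arm([
  [0,0,1],
  [0,0,2],
  [0,0,2],
], yaw=[0,0,0], gripper=[-1,-1,-1])

```text
clock: 7.0
eef_pos: [642.5, 105.9, 135.9]
tool_rot: [-3.141, -0.002, 0.114]
force: [1.5, 0.9, 7.0]
width: 9.3
```

Call:
step_arm([
  [0,0,1],
  [0,0,2],
  [0,0,2],
], yaw=[0,0,0], gripper=[-1,-1,-1])

```text
clock: 7.25
eef_pos: [642.5, 105.8, 134.2]
tool_rot: [-3.141, -0.002, 0.114]
force: [0.5, -0.2, 7.5]
width: 9.3
```

Call:
step_arm([
  [0,0,1],
  [0,0,2],
  [0,0,2],
], yaw=[0,0,0], gripper=[-1,-1,-1])

```text
clock: 7.5
eef_pos: [642.5, 105.9, 132.1]
tool_rot: [-3.141, -0.002, 0.114]
force: [-0.1, -0.2, 6.2]
width: 8.7
```

Call:
step_arm([
  [0,0,1],
  [0,0,2],
  [0,0,2],
], yaw=[0,0,0], gripper=[-1,-1,-1])

```text
clock: 7.75
eef_pos: [642.4, 105.9, 129.6]
tool_rot: [-3.142, -0.002, 0.114]
force: [1.4, 0.5, 5.7]
width: 9.1
```

Call:
step_arm([
  [0,0,1],
  [0,0,2],
  [0,0,2],
], yaw=[0,0,0], gripper=[-1,-1,-1])

```text
clock: 8.0
eef_pos: [642.1, 105.9, 126.5]
tool_rot: [3.141, -0.001, 0.114]
force: [3.1, 0.8, -2.0]
width: 9.2
```

Call:
step_arm([
  [0,0,1],
  [0,0,2],
  [0,0,2],
], yaw=[0,0,0], gripper=[-1,-1,-1])

```text
clock: 8.25
eef_pos: [641.9, 105.9, 124.1]
tool_rot: [3.141, -0.0, 0.114]
force: [5.0, -0.4, -5.2]
width: 9.1
```

Call:
step_arm([
  [0,0,1],
  [0,0,1.5],
  [0,0,1.5],
], yaw=[0,0,0], gripper=[-1,-1,-1])

```text
clock: 8.5
eef_pos: [641.8, 105.9, 122.9]
tool_rot: [3.141, -0.0, 0.114]
force: [5.5, 0.4, -5.7]
width: 9.1
```

Call:
step_arm([
  [0.5,0,1],
  [0.5,0,1.5],
  [0.5,0,1.5],
], yaw=[0,0,0], gripper=[-1,-1,-1])

```text
clock: 8.75
eef_pos: [642.1, 106.0, 121.9]
tool_rot: [-3.142, 0.0, 0.114]
force: [3.5, 1.0, -2.1]
width: 8.7
```

Call:
step_arm([
  [0,0,0.5],
  [0,0,1],
  [0,0,1],
], yaw=[0,0,0], gripper=[-1,-1,-1])

```text
clock: 9.0
eef_pos: [642.1, 106.0, 121.8]
tool_rot: [-3.141, -0.0, 0.114]
force: [2.0, -0.3, 6.1]
width: 8.9
```

Call:
step_arm([
  [0,0,0.5],
  [0,0,1],
  [0,0,1],
], yaw=[0,0,0], gripper=[-1,-1,-1])

```text
clock: 9.25
eef_pos: [642.2, 105.9, 121.8]
tool_rot: [-3.141, -0.001, 0.114]
force: [-0.6, 0.6, 11.7]
width: 9.0
```

Run:
```python
from h import *
s=ctrl.read_state();print(s["eef_pos"],s["tool_rot"],s["force"],s["torque"])
im=grab("side");save(im,"on.png",(180,80,300,200),5)
```

```text
[642.1939263  105.89899959 121.78940413] [-3.14100670e+00 -5.83223615e-04  1.13897007e-01] [-0.63688704  0.57349776 11.65098761] [ 0.01568728 -0.05031009 -0.09591327]
```

View pics/on.png

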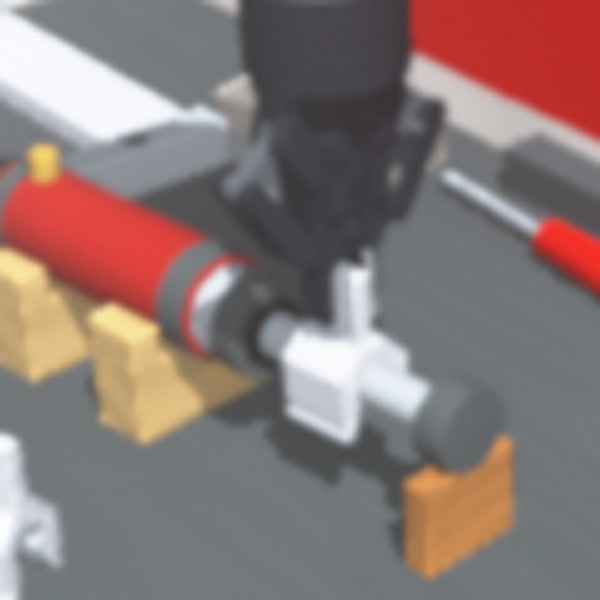

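Snapped on: collar straddles the rod at crop (330,380), crown seated at the expected TCP height (121.8). Unload and slide toward the nut.

Call:
step_arm([
  [0,0,-1.7],
  [0,-2,-1.7],
  [0,-4,-1.7],
  [0,-6,-1.7],
  [0,-8,-1.7],
  [0,-8,-1.7],
], yaw=[0,0,0,0,0,0], gripper=[-1,-1,-1,-1,-1,-1])

```text
clock: 9.8
eef_pos: [641.7, 111.2, 121.9]
tool_rot: [3.138, -0.0, 0.113]
force: [2.8, -4.5, 1.5]
width: 9.0
```

Call:
step_arm([
  [0,-2,0],
  [0,-4,0],
  [0,-6,0],
  [0,-8,0],
], yaw=[0,0,0,0], gripper=[-1,-1,-1,-1])

```text
clock: 10.13
eef_pos: [640.8, 118.5, 121.9]
tool_rot: [3.137, -0.0, 0.112]
force: [3.5, -5.8, 2.4]
width: 8.9
```

Call:
step_arm([
  [0,-1.5,0],
  [0,-3,0],
  [0,-4.5,0],
  [0,-6,0],
], yaw=[0,0,0,0], gripper=[-1,-1,-1,-1])

```text
clock: 10.47
eef_pos: [640.2, 124.4, 121.9]
tool_rot: [3.137, -0.001, 0.112]
force: [4.0, -4.8, 2.5]
width: 9.1
```

Call:
step_arm([
  [0,-1,0],
  [0,-2,0],
  [0,-3,0],
], yaw=[0,0,0], gripper=[-1,-1,-1])

```text
clock: 10.72
eef_pos: [639.9, 127.4, 121.9]
tool_rot: [3.137, -0.0, 0.112]
force: [3.3, -5.6, 2.8]
width: 9.0
```

Call:
step_arm([
  [0,-0.7,0],
  [0,-1.3,0],
  [0,-2,0],
], yaw=[0,0,0], gripper=[-1,-1,-1])

```text
clock: 10.97
eef_pos: [639.7, 129.3, 121.9]
tool_rot: [3.137, -0.001, 0.112]
force: [4.2, -6.2, 2.3]
width: 9.2
```

Call:
step_arm([
  [0.4,-0.7,0],
  [0.4,-1.3,0],
  [0.4,-2,0],
], yaw=[0,0,0], gripper=[-1,-1,-1])

```text
clock: 11.22
eef_pos: [639.6, 131.2, 121.9]
tool_rot: [3.137, 0.0, 0.112]
force: [3.2, -4.2, 2.5]
width: 8.9
```

Call:
step_arm([
  [0,-0.5,0],
  [0,-1,0],
], yaw=[0,0], gripper=[-1,-1])

```text
clock: 11.38
eef_pos: [639.5, 132.2, 121.9]
tool_rot: [3.137, 0.0, 0.112]
force: [2.5, -5.8, 2.5]
width: 8.9
```

Call:
step_arm([
  [0,-0.5,0],
  [0,-1,0],
], yaw=[0,0], gripper=[-1,-1])

```text
clock: 11.55
eef_pos: [639.4, 133.2, 121.9]
tool_rot: [3.137, -0.0, 0.112]
force: [3.7, -5.7, 3.2]
width: 8.8
```

Call:
step_arm([
  [0,-0.5,0],
  [0,-1,0],
], yaw=[0,0], gripper=[-1,-1])

```text
clock: 11.72
eef_pos: [639.3, 134.1, 121.9]
tool_rot: [3.137, 0.0, 0.112]
force: [3.5, -6.1, 2.5]
width: 9.0
```

Call:
step_arm([
  [0,-0.5,0],
  [0,-1,0],
], yaw=[0,0], gripper=[-1,-1])

```text
clock: 11.88
eef_pos: [639.2, 135.1, 121.8]
tool_rot: [3.137, 0.0, 0.112]
force: [2.5, -5.7, 3.1]
width: 9.1
```

Call:
step_arm([
  [0,-0.4,0],
  [0,-0.8,0],
], yaw=[0,0], gripper=[-1,-1])

```text
clock: 12.05
eef_pos: [639.1, 135.9, 121.9]
tool_rot: [3.137, -0.0, 0.112]
force: [2.9, -4.7, 2.3]
width: 9.1
```

Call:
step_arm([
  [0,-0.4,0],
  [0,-0.8,0],
], yaw=[0,0], gripper=[-1,-1])

```text
clock: 12.22
eef_pos: [639.1, 136.1, 121.9]
tool_rot: [3.136, 0.0, 0.112]
force: [2.8, -8.2, 2.5]
width: 8.8
```

Call:
step_arm([
  [0,-0.4,0],
  [0,-0.8,0],
], yaw=[0,0], gripper=[-1,-1])

```text
clock: 12.38
eef_pos: [639.0, 136.7, 121.9]
tool_rot: [3.136, 0.0, 0.112]
force: [2.9, -6.6, 1.7]
width: 9.2
```

Call:
step_arm([
  [0,-0.4,0],
  [0,-0.8,0],
], yaw=[0,0], gripper=[-1,-1])

```text
clock: 12.55
eef_pos: [638.9, 137.4, 121.9]
tool_rot: [3.136, -0.0, 0.112]
force: [2.9, -7.5, 3.5]
width: 9.3
```

Call:
step_arm([
  [0,-0.4,0],
  [0,-0.8,0],
], yaw=[0,0], gripper=[-1,-1])

```text
clock: 12.72
eef_pos: [638.9, 138.1, 121.9]
tool_rot: [3.136, 0.0, 0.111]
force: [3.8, -7.4, 2.9]
width: 9.0
```

Call:
step_arm([
  [0,-0.4,0],
  [0,-0.8,0],
], yaw=[0,0], gripper=[-1,-1])

```text
clock: 12.88
eef_pos: [638.8, 138.7, 121.9]
tool_rot: [3.136, -0.0, 0.111]
force: [2.8, -7.9, 1.7]
width: 9.1
```

Call:
step_arm([
  [0,-0.3,0],
  [0,-0.5,0],
], yaw=[0,0], gripper=[-1,-1])

```text
clock: 13.05
eef_pos: [638.7, 139.1, 121.9]
tool_rot: [3.136, -0.0, 0.111]
force: [3.3, -7.9, 2.9]
width: 9.3
```

Call:
step_arm([
  [0,-0.3,0],
  [0,-0.5,0],
], yaw=[0,0], gripper=[-1,-1])

```text
clock: 13.22
eef_pos: [638.7, 139.2, 121.9]
tool_rot: [3.135, 0.0, 0.111]
force: [2.9, -8.3, 2.9]
width: 9.1
```

Call:
step_arm([
  [0,-0.3,0],
  [0,-0.5,0],
], yaw=[0,0], gripper=[-1,-1])

```text
clock: 13.38
eef_pos: [638.7, 139.2, 121.9]
tool_rot: [3.135, 0.0, 0.111]
force: [3.9, -8.8, 1.9]
width: 9.0
```

Call:
step_arm([
  [0,-0.7,0],
  [0,-1.5,0],
  [0,-1.5,0],
], yaw=[0,0,0], gripper=[-1,-1,-1])

```text
clock: 13.63
eef_pos: [638.7, 139.3, 121.9]
tool_rot: [3.133, 0.0, 0.11]
force: [3.7, -10.7, 2.8]
width: 9.0
```

Call:
step_arm([
  [0,-0.7,0],
  [0,-1.5,0],
  [0,-1.5,0],
], yaw=[0,0,0], gripper=[-1,-1,-1])

```text
clock: 13.88
eef_pos: [638.7, 139.4, 122.0]
tool_rot: [3.131, 0.0, 0.109]
force: [4.1, -13.9, 3.8]
width: 9.1
```

Call:
step_arm([
  [0,-0.7,0],
  [0,-1.5,0],
  [0,-1.5,0],
], yaw=[0,0,0], gripper=[-1,-1,-1])

```text
clock: 14.13
eef_pos: [638.7, 139.5, 122.0]
tool_rot: [3.129, 0.0, 0.109]
force: [3.3, -14.2, 3.1]
width: 8.9
```

Call:
step_arm([
  [0,-0.7,0],
  [0,-1.2,0],
  [0,-1.2,0],
], yaw=[0,0,0], gripper=[-1,-1,-1])

```text
clock: 14.38
eef_pos: [638.6, 139.6, 122.0]
tool_rot: [3.128, 0.0, 0.108]
force: [3.6, -16.2, 2.4]
width: 8.9
```

Call:
step_arm([
  [0,-0.8,0],
  [0,-1.6,0],
  [0,-1.6,0],
], yaw=[0,0,0], gripper=[-1,-1,-1])

```text
clock: 14.63
eef_pos: [638.7, 139.7, 122.0]
tool_rot: [3.126, 0.0, 0.107]
force: [4.1, -19.3, 3.7]
width: 9.0
```

Call:
step_arm([
  [0,0,0],
], yaw=[0], gripper=[-1])

```text
clock: 14.72
eef_pos: [638.7, 139.7, 122.1]
tool_rot: [3.126, 0.0, 0.107]
force: [5.0, -19.7, 3.7]
width: 9.5
```

Call:
step_arm([
  [0,0,0],
], yaw=[0], gripper=[-1])

```text
clock: 14.8
eef_pos: [638.6, 139.7, 122.0]
tool_rot: [3.127, 0.0, 0.107]
force: [4.1, -19.5, 3.9]
width: 8.9
```

Call:
step_arm([
  [0,0,0],
  [0,0,0],
  [0,0,0],
  [0,0,0],
  [0,0,0],
  [0,0,0],
  [0,0,0],
], yaw=[0,0,0,0,0,0,0], gripper=[-1,-1,-1,-1,-1,-1,-1])

```text
clock: 15.38
eef_pos: [638.7, 139.7, 122.0]
tool_rot: [3.126, 0.0, 0.107]
force: [4.2, -19.0, 3.9]
width: 9.1
```

Call:
step_arm([
  [0,2,0],
  [0,4,0],
  [0,6,0],
  [0,7.5,0],
  [0,7.5,0],
], yaw=[0,0,0,0,0], gripper=[-1,-1,-1,-1,-1])

```text
clock: 15.8
eef_pos: [638.7, 139.2, 121.9]
tool_rot: [3.135, 0.0, 0.111]
force: [2.9, -7.7, 2.9]
width: 9.2
```

Call:
step_arm([
  [0.3,1.5,0],
  [0.6,3,0],
  [0.6,3,0],
], yaw=[0,0,0], gripper=[-1,-1,-1])

```text
clock: 16.05
eef_pos: [638.8, 139.0, 121.8]
tool_rot: [3.139, 0.001, 0.112]
force: [0.8, -6.0, 4.3]
width: 9.0
```

Run:
```python
from h import *
im=grab("side");save(im,"home.png",(180,80,300,200),5)
```

```text
(no output)
```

View pics/home.png

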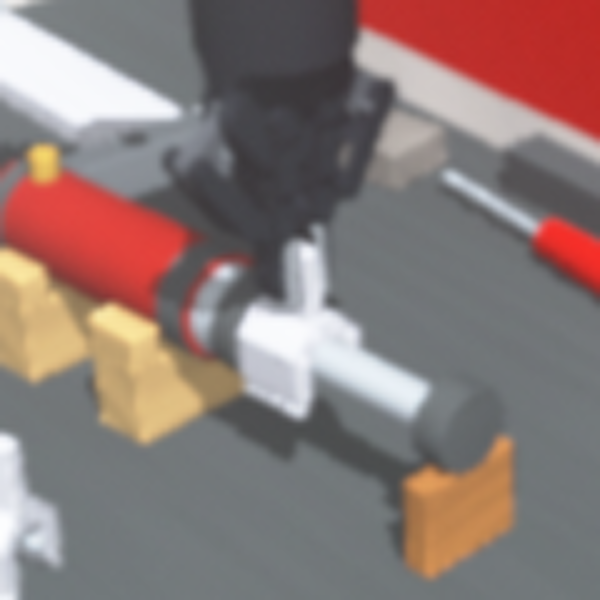

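Collar butts against the nut (crop 240–310, 370). Release.

Call:
step_arm([
  [0,1,0],
  [0,1.5,0],
  [0,1.5,0],
  [0,1.5,0],
  [0,1.5,0],
  [0,1.5,0],
], yaw=[0,0,0,0,0,0], gripper=[-1,-1,-0.2,-0.1,-0.1,-0.1])

```text
clock: 16.6
eef_pos: [638.1, 141.7, 120.9]
tool_rot: [-3.14, 0.002, 0.115]
force: [0.1, -0.1, 0.0]
width: 38.6
```

Call:
step_arm([
  [0,0,-20],
  [0,0,-50],
  [0,0,-80],
  [0,0,-115],
  [0,0,-150],
  [0,0,-150],
], yaw=[0,0,0,0,0,0], gripper=[-0.1,-0.1,-0.1,-0.1,-0.1,-0.1])

```text
clock: 17.1
eef_pos: [642.7, 141.3, 279.0]
tool_rot: [-3.14, -0.012, 0.115]
force: [1.4, -1.2, 0.8]
width: 38.5
```

Run:
```python
from h import *
s=ctrl.read_state();print(s["eef_pos"],s["force"],s["width"],s["clock"])
im=grab("side");save(im,"end.png",(150,100,290,240),4.2)
d=np.array([-.113,.994,0])
C=cloud(im).reshape(-1,3);q=C-[639.3,106,70];w=q@d;u=q@[.994,.113,0]
m=(C[:,2]>98)&(C[:,2]<130)&(abs(u)<12)&(w>0)&(w<60);print("tab s",np.percentile(w[m],[2,98]),"z",C[m,2].max(),m.sum())
m=(C[:,2]>40)&(C[:,2]<88)&(abs(u)<26)&(w>0)&(w<48);k=m&(np.hypot(u,C[:,2]-70)>13);print("body s",np.percentile(w[k],[1,99]),C[k,2].min())
t=grab("top");save(t,"endt.png",(100,120,260,220),4)
```

```text
[642.67596233 141.26962728 279.04219714] [ 1.43307591 -1.21815699  0.75224326] 38.526077029499085 17.1
tab s [18.31468527 49.72150903] z 127.96465598362033 132
body s [11.56730115 46.62239818] 47.55182982373208
```

View pics/end.png

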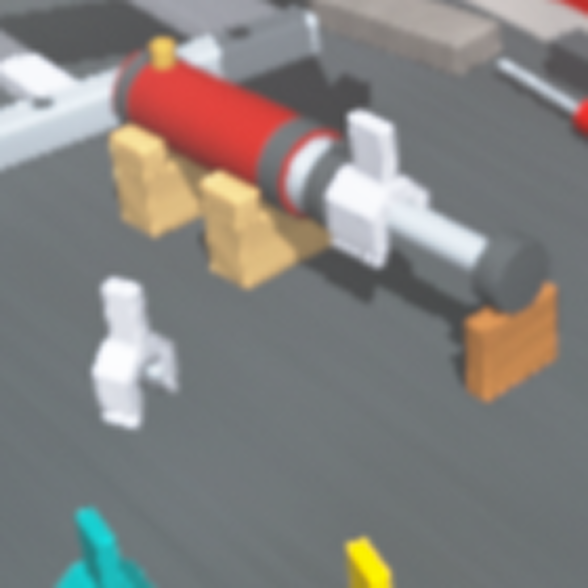

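View pics/endt.png

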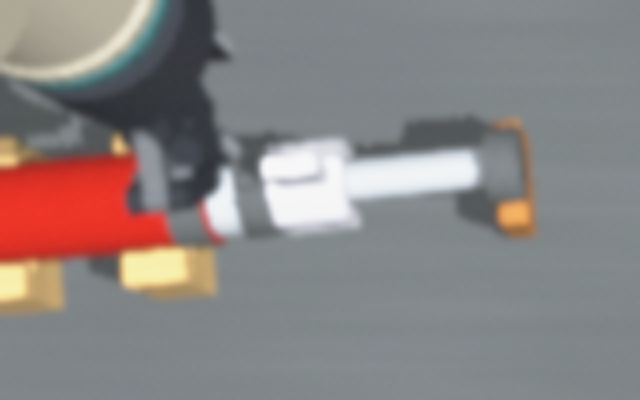

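Run:
```python
from h import *
im=grab("side");save(im,"endz.png",(215,115,265,170),11)
```

```text
(no output)
```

View pics/endz.png

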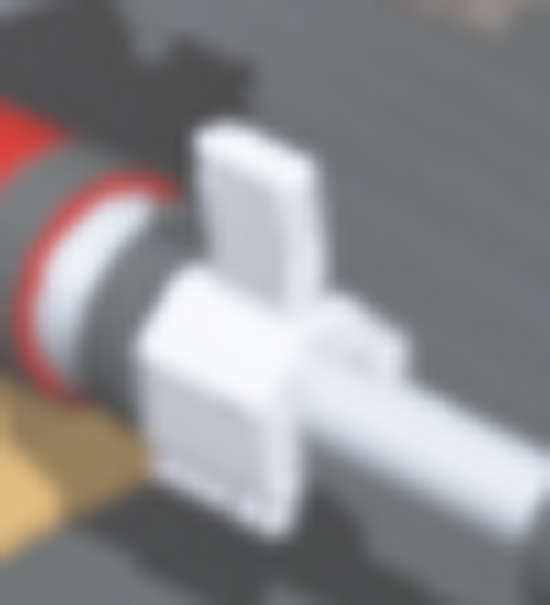

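Both views show the collar upright on the rod with no gap to the nut: enlarged side crop (145,380) and top crop (265,190). The gripper is clear above, so I'm handing in.

Run:
```python
from h import *
print(ctrl.finish_job())
```

```text
the job is handed in; nothing more can be done
None
```

The white long collar is on the rod and stands against the stop nut, with the gripper clear above it. The job was handed in at about 17 s.

- **Snap-on:** I gripped it by the tab and pushed it down at the middle of the rod. The highest push I read was about 14 N. The force turned negative at the snap, and the crown then seated at the expected height.
- **Slide and press:** The drag was about 6 N. The wiper showed at about 136 mm in y and the hard stop at 139.2 mm. I held 19–20 N at the wrist for about 0.7 s, which is about 14 N on the nut after taking off the drag. That nut force is worked out, not measured directly.
- **Release:** I backed off most of the load before opening, then lifted straight up.
- **Last checks:** Both cameras show the collar upright with no visible gap to the nut. In these views, the short, turquoise and yellow collars are where they were, as far as they show. I did not look at the rest of the bench again.
- **Disagreement:** The first depth estimate of the nut face was about 3 mm short of where the stop was felt. I put this down to camera calibration and blurred edges, and went by the felt stop.

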